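# Measure an inhibition zone with sprung measuring tweezers

## Robot

A 6-joint arm with a two-finger parallel gripper is mounted at the origin on the work surface. World frame = base frame: x ahead of the robot, y to its left, z up, the work surface at z = 0. Lengths are in m, angles in rad, forces in N, time in s.
With the tool pointing down it reaches from about 0.35 to 1 m from the base axis. Payload 7.1 kg.
Tool frame: the origin (TCP) lies between the finger pads; the fingertips stand 22 mm ahead of it and the grasp point (between the pads) lies 3 mm ahead of it; z points along the fingers, y is the line along which they close (so a half turn about z gives the same grasp; the last joint's range is limited). The gripper opens to 85 mm and grips with 20 to 120 N. Pads are 22 mm wide; open, the fingers measure 114 mm over their backs; the gripper's body (76 mm by 85 mm) begins 54 mm behind the grasp point. The pads swing forward as they close: fully open they stand 13 mm farther back than shut.
Start: joints at [1.216, 0.423, 1.63, -0, 1.089, -0.019], TCP at [0.206, 0.59, 0.222] pointing down, gripper open.
Joint ranges: [-3, 3], [-0.9, 2.11], [0.09, 2.58], [-1.31, 4.45], [0.11, 2.69], [-2.54, 2.54]. Speed limits (rad/s): [2.39, 2.39, 3.01, 3.14, 3.14, 3.14].

## Interface

Orientations are given as a rotation vector (axis times angle).
In Python, from rig import manip gives the robot as it stands. The module is installed in compiled form; this text tells all that it offers. Calls block until the motion is done:
- manip.move_to(position, orientation): joint-space move of the TCP to a pose.
- manip.servo_line(position, orientation=None, rate=0.15): straight line of the TCP; orientation=None keeps the orientation; rate is the mean speed in m/s.
- manip.set_joints(angles): joint-space move.
- manip.command_gripper(opening, f_grip=None): finger opening in m; f_grip is the grip in N (None keeps the last); returns when the fingers have stopped.
- manip.hold(seconds).
- manip.solve_ik(position, orientation): joint angles nearest the present ones, or None.
- manip.camera(name): name is "scene" or "top" or "wrist"; returns a dict with "image" (480x640x3 uint8, red, green, blue), "fx", "fy", "cx", "cy" (pixels), "k1" (the pictures are not rectified: a ray, as slopes to the right and down, at radius r is drawn at 1 + k1 r^2 times it, then the intrinsics apply), "cam_to_world" (4x4, takes a point from camera to world coordinates); the wrist camera has in their place "mount" (4x4, takes a point from camera to tool coordinates, whose origin is the TCP and whose axes are the flange's). Camera axes: x right, y down, z forward; pixel columns grow to the right and rows downward; lengths in m; the calibration is good to about 2 mm. A picture is of the moment at which its call begins: read the wrist's pose just before it. There is no depth.
A pose or a line that the arm cannot do raises manip.IKError and nothing moves.
- manip.sign_off(): hands the job in; it is judged then, once.
Readings, each from a call of its own:
- manip.get_time(): time.
- manip.get_joint_positions(): joint angles.
- manip.get_joint_vel(): joint speeds.
- manip.get_tau(): joint torques, N m.
- manip.get_position(): TCP position.
- manip.get_ee_rot(): TCP orientation.
- manip.get_contact_force(): force on the tool from outside, world axes, zero at the start.
- manip.get_torque(): the same for the moment, N m.
- manip.get_width(): finger opening in m.
- manip.get_grip_force(): force on a finger pad.
Only numpy, scipy, OpenCV 4.12 (cv2) and the standard library are available. Lean on these libraries where they do the work, as an engineer would, in place of code of your own. Each camera call takes 0.05 s, during which the arm holds its last target. There are 200 camera calls.

## Task

Set up the culture dish and measure its widest zone: seat the dish holder fully home on the reader base, flat over both pegs (either way round), and let go of it. Then take the sprung measuring tweezers out of their stand and bring their points down to the dish, resting lightly on it or just above it, over two opposite edges of the widest of the three dark round zones, squeezed so that the gap between the points equals that zone's 28 mm diameter. Finish holding the tweezers there, squeezed to that gap and steady, so that it can be read; do not press hard on the dish, and leave the flask, the spare dishes and the tube rack where they stand.

Things in the scene. Friction and masses are not known exactly. Their poses are not given: they have to be found in the camera images.
- reader_deck (a point): Fixed low grey reader base, 170 (x) x 204 (y) x 30 mm high, black deck; a light bar 8 mm above the deck along each y end (inner faces 86 mm from the centre). Two steel pegs, 65 mm to +y and -y of the deck's centre: 8 mm thick, 14 mm high, the top 4 mm tapered. This point: centre of the deck's top face, between the pegs; z up.
- holder_tab (a point): Grip point of the loose white dish holder (plate 130 (x) x 154 (y) x 8 mm, about 0.2 kg, a 90 mm dish clipped on it): mid thickness and width of its upright finger tab, 12 mm thick (x), 44 mm wide (y), top 57 mm above the underside. The point is 44 mm above the underside, 52 mm to -x of the holder's centre. Grip across x. Axes: the holder's.
- holder_foot (a point): Centre of the underside of the dish holder's plate, holder's axes, z up. Two through holes, 11 mm wide, lie 65 mm to +y and -y of it, for the reader's pegs. Seated, this point lies on the centre of the reader's deck and the holder's y axis along the reader's, either way round.
- wide_zone (a point): Centre of the widest of three dark round zones on the dish's flat top face, 20 mm above the holder's underside. 28 mm across (the others 20 and 14 mm), a white 6 mm disc at its centre. In holder axes 9 mm to +x and 24 mm to +y of the holder's centre.
- tweezers_grip (a point): Loose steel tweezers, 104 mm long, 40 g, hanging upright in a slot of their stand, points down. This point: midway between the flat finger grips on the outsides of the two leaves (each 16 mm wide, 12 mm high), 59 mm above the points; the joined heel (10 x 8 mm) tops out 45 mm above it. z up to the heel; the leaves spread along y: squeeze along y.
- points_mid (a point): Midway between the very ends of the tweezers' points; axes as at the grip point, 59 mm up along z. Over the finger grips the tweezers measure 29.6 mm when free (gap 44 mm) and 22.1 mm at a gap of 28 mm (2.4 mm of gap per mm). A thin graduated scale arm (look only) crosses between the leaves 60 mm below the heel.
- point_left (a point): The very end of the tweezers' +y point, 2.4 mm thick. The gap is the distance between the two ends.
- point_right (a point): The very end of the tweezers' -y point.
- leaf_left (a joint): How far the +y leaf is squeezed, rad: 0 free, at most 0.2; the other leaf moves alike. Gap = 2 x (3 mm + 101.8 mm x sin(0.1878 - value)): 44 mm at 0, 28 mm at 0.0795. The leaves spring back, with about 6 N on each finger at a gap of 28 mm.
- leaf_right (a joint): The same for the -y leaf.
- stand: Tweezer stand: fixed white block, 80 (x) x 76 (y) x 38 mm high, three parallel slots, each 7 (x) x 52 (y) mm and 36 mm deep. The tweezers hang in the middle one, at the block's centre, by the shoulders of the leaves, their points inside, 5 mm above the bench, spreading along the stand's y. Origin: centre of its underside.
- flask: Bystander: conical glass flask, 64 mm across, 105 mm high. Origin: centre of its underside.
- dish_stack: Bystander: two spare round dishes stacked, 90 mm across, 30 mm high. Origin: centre of its underside.
- tube_rack: Bystander: white rack of capped tubes, 96 (x) x 72 (y) x 101 mm high. Origin: centre of its underside.

How it is judged:
On the way, in this order (a step that is already met when the one before it is completed fails the run):
1. the dish holder is seated on the reader's pegs and let go (z of holder_foot in the frame of reader_deck below 0.003 m and horizontal distance between holder_foot and reader_deck below 0.003 m and angle between the x axis of holder_foot and the x axis of reader_deck, either way round below 0.06 rad and angle between holder_foot's own z axis and vertical below 0.04 rad and contact force between the fingers and holder below 0.1 N), for 0.2 s.
2. the tweezers are held by both leaves and lifted clear of the stand (contact force between the fingers and leaf_left above 0.4 N and contact force between the fingers and leaf_right above 0.4 N and height (world z) of points_mid above 0.06 m), for 0.1 s.
At the end, for the whole second after the job is handed in: Holder home on the deck (3 mm, 0.06 rad), untouched. Fingers squeeze both leaves (0.4 N or more), clear of the stand and still; gap 28 mm within 2.5; middle of the points within 5 mm of the wide zone's centre from above; points at most 7 mm above the dish, pressing under 5 N (all of step 1 and contact force between the fingers and leaf_left above 0.4 N and contact force between the fingers and leaf_right above 0.4 N and distance between point_left and point_right between 0.0255 and 0.0305 m and horizontal distance between points_mid and wide_zone below 0.005 m and z of point_left in the frame of wide_zone between -0.0015 and 0.007 m and z of point_right in the frame of wide_zone between -0.0015 and 0.007 m and contact force between tweezers and holder below 5 N and contact force between tweezers and stand below 0.05 N and velocity of joint leaf_left between -0.1 and 0.1 rad/s and linear speed of tweezers below 0.02 m/s); the arm keeps its last pose, push and grip.
It fails at once if the tweezers' points press on the dish with more than 12 N (contact force between tweezers and holder above 12 N).
It fails at once if the flask is pushed more than 20 mm away (distance of flask from where it was at the start of the episode above 0.02 m).
It fails at once if the stack of spare dishes is pushed more than 20 mm away (distance of dish_stack from where it was at the start of the episode above 0.02 m).
It fails at once if the tube rack is pushed more than 20 mm away (distance of tube_rack from where it was at the start of the episode above 0.02 m).
It also fails if it takes over 62 s, if anything falls off the work surface, if the arm or the gripper's body presses on something with over 40 N, if the wrist force passes 120 N, or if a joint passes its speed limit or range.

## Working session

There is one attempt and no reset: what is moved stays moved. The work goes in short steps, each a Python script; the robot and the scene stay as the last script left them, time stands still between calls to the robot, and variables do not carry over. Pictures are saved under pics/ and viewed, at most 12 in all, crops included, and the job is handed in when it is done.

```bash
mkdir -p pics; cat > h.py <<'E'
import numpy as np, cv2
from scipy.spatial.transform import Rotation as R
from rig import manip
def pose():
    T=np.eye(4);T[:3,:3]=R.from_rotvec(manip.get_ee_rot()).as_matrix();T[:3,3]=manip.get_position();return T
def snap(name,fn=None):
    T=pose();c=manip.camera(name)
    c["T"]=T@np.array(c["mount"]) if name=="wrist" else np.array(c["cam_to_world"])
    c["image"]=np.array(c["image"])
    if fn: cv2.imwrite("pics/"+fn,c["image"][:,:,::-1])
    return c
def und(c,u,v):
    x=(u-c["cx"])/c["fx"];y=(v-c["cy"])/c["fy"];X,Y=x,y
    for _ in range(30):
        s=1+c["k1"]*(X*X+Y*Y);X,Y=x/s,y/s
    return np.array([X,Y,1.])
def at_z(c,u,v,z):
    d=c["T"][:3,:3]@und(c,u,v);o=c["T"][:3,3];return o+d*(z-o[2])/d[2]
def proj(c,p):
    q=np.linalg.inv(c["T"])@np.append(p,1);x,y=q[:2]/q[2];s=1+c["k1"]*(x*x+y*y)
    return np.array([c["fx"]*x*s+c["cx"],c["fy"]*y*s+c["cy"]])
def down(yaw): # tool z down, tool y axis (closing) at angle yaw+90deg; tool x at yaw
    return (R.from_euler("z",yaw)*R.from_rotvec([np.pi,0,0])).as_rotvec()
E
python3 - <<'E'
from h import *
c=snap("top","top.png");d=snap("scene","scene.png")
for k in (c,d): print(k["fx"],k["cx"],k["cy"],k["k1"],k["T"].round(4).tolist())
print(manip.get_time(),manip.get_ee_rot(),manip.get_width())
E
```

```text
528.1127613454921 322.4039956690372 241.8809945264696 -0.07847286078350152 [[0.0018, -0.9968, 0.0799, 0.5127], [-1.0, -0.0022, -0.0044, -0.1083], [0.0045, -0.0799, -0.9968, 1.5061], [0.0, 0.0, 0.0, 1.0]]
528.9401653473551 318.53267215794455 242.46888897673665 0.0503582615211719 [[-0.4944, 0.5, -0.7111, 1.5427], [0.8692, 0.2844, -0.4044, 0.4204], [0.0001, -0.818, -0.5752, 0.828], [0.0, 0.0, 0.0, 1.0]]
0.1 [-5.24959119e-01 -3.09715101e+00  2.15804057e-03] 0.08510930440941515
```

View pics/top.png

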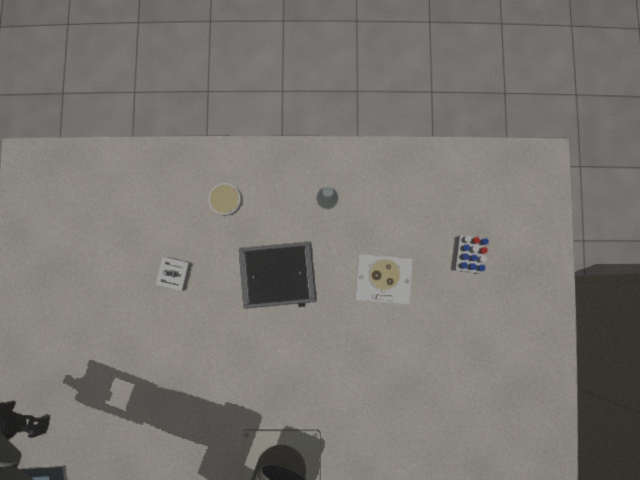

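View pics/scene.png

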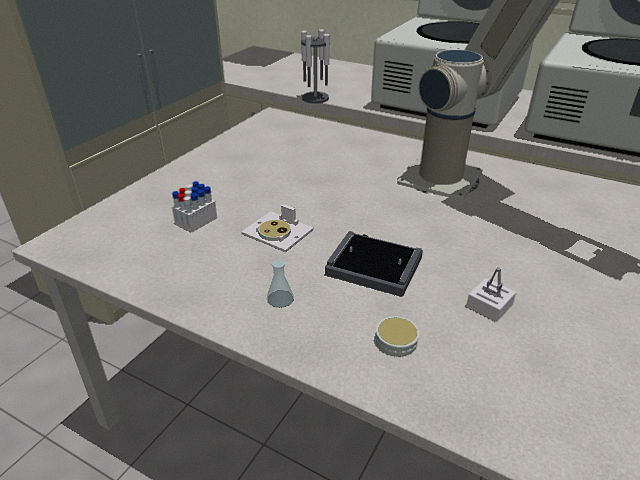

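Top view: stand at about (173,273), deck at (277,275) with pegs near (253,277) and (299,272), and holder at (385,279) with its tab at (383,296) and the wide zone at (376,275), so holder +x points up in the image. Next I'll take close-ups with the wrist camera.

```bash
python3 - <<'E'
from h import *
import json
c=snap("top")
P={"holder":at_z(c,384.5,279,.008),"deck":at_z(c,276.5,274.5,.03),"stand":at_z(c,173,273.5,.038)}
for k,p in P.items(): print(k,p.round(4))
for k in ("stand","deck","holder"):
    p=P[k]; yaw=np.pi/2 if k!="stand" else np.pi*.9
    manip.move_to([p[0]-.06,p[1],.30] if k!="stand" else [p[0],p[1]-.0,.30],down(yaw)); manip.hold(.3)
    w=snap("wrist","w_%s.png"%k); np.save("w_%s.npy"%k,w["T"]); print(k,proj(w,p).round(1))
print(w["fx"],w["fy"],w["cx"],w["cy"],w["k1"],np.array(w["mount"]).round(4).tolist(),manip.get_time())
a=[cv2.imread("pics/w_%s.png"%k) for k in("stand","deck","holder")]
cv2.imwrite("pics/mos.png",cv2.resize(np.vstack([np.hstack(a[:2]),np.hstack([a[2],a[2]*0])]),(800,600),interpolation=cv2.INTER_AREA))
E
```

```text
holder [ 0.5276 -0.2912  0.008 ]
deck [0.5395 0.0132 0.03  ]
stand [0.541 0.302 0.038]
stand [316.8 200.4]
deck [365.1 200. ]
holder [362.6 197.4]
335.1431384061651 335.1431384061651 317.84584599332464 236.60324066766736 -0.00968759107728841 [[0.0001, -0.9628, -0.2702, 0.0694], [1.0, 0.0004, -0.0008, 0.0003], [0.0009, -0.2702, 0.9628, -0.1522], [0.0, 0.0, 0.0, 1.0]] 5.1417
```

View pics/mos.png

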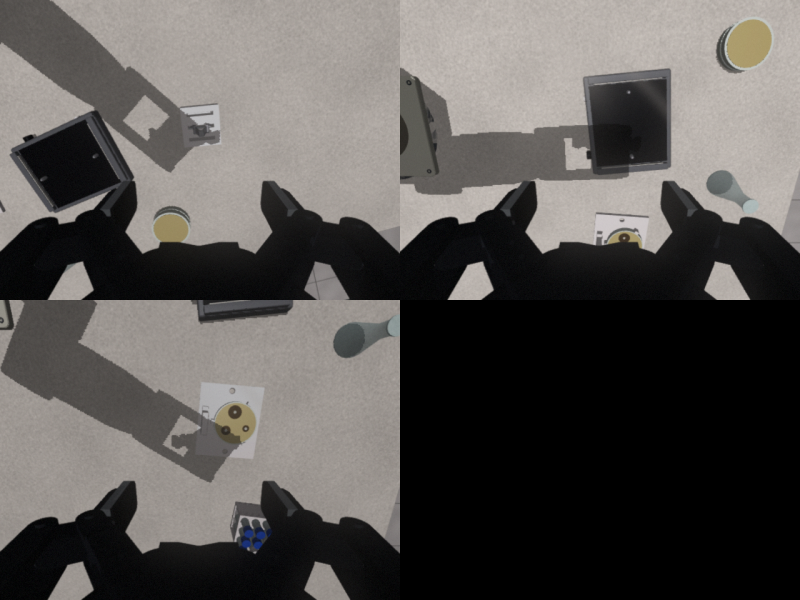

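The wrist views show all three items clearly. I'll take closer views for precision, with the same geometry for deck and holder so the calibration bias cancels.

```bash
python3 - <<'E'
from h import *
P={"holder":[.5276,-.2912,0],"deck":[.5395,.0132,.03],"stand":[.541,.302,.03]}
tiles=[]
for k in ("holder","deck","stand"):
    p=P[k]; yaw=np.pi/2 if k!="stand" else np.pi*.9
    tx=np.array([np.cos(yaw),np.sin(yaw)])
    xy=np.array(p[:2])-.02*tx
    manip.move_to([*xy,p[2]+.19],down(yaw)); manip.hold(.4)
    w=snap("wrist","c_%s.png"%k); np.save("c_%s.npy"%k,w["T"])
    u,v=proj(w,[p[0],p[1],p[2]+.008]); print(k,u,v)
    u0=int(u)-100;v0=max(0,int(v)-120); print("crop origin",u0,v0)
    t=w["image"][v0:v0+240,u0:u0+200,::-1]; np.save("o_%s.npy"%k,[u0,v0])
    cv2.imwrite("pics/t_%s.png"%k,cv2.resize(t,None,fx=2.5,fy=2.5,interpolation=cv2.INTER_CUBIC)); tiles.append(cv2.imread("pics/t_%s.png"%k))
cv2.imwrite("pics/two.png",cv2.resize(np.hstack(tiles[:2]),(800,480)))
cv2.imwrite("pics/st.png",tiles[2])
print(manip.get_time())
E
```

```text
holder 317.4964555550877 193.3459498370716
crop origin 217 73
deck 317.80788325118505 193.40066131612684
crop origin 217 73
stand 317.34952233015224 192.89106794392524
crop origin 217 72
9.3917
```

View pics/two.png

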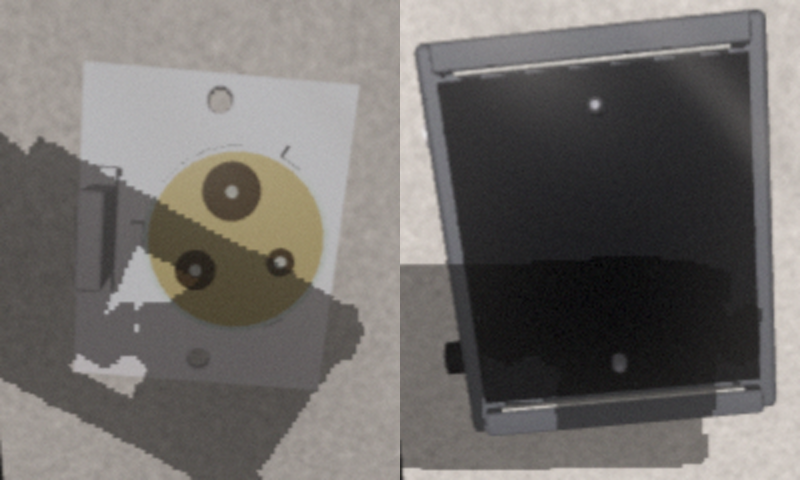

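View pics/st.png

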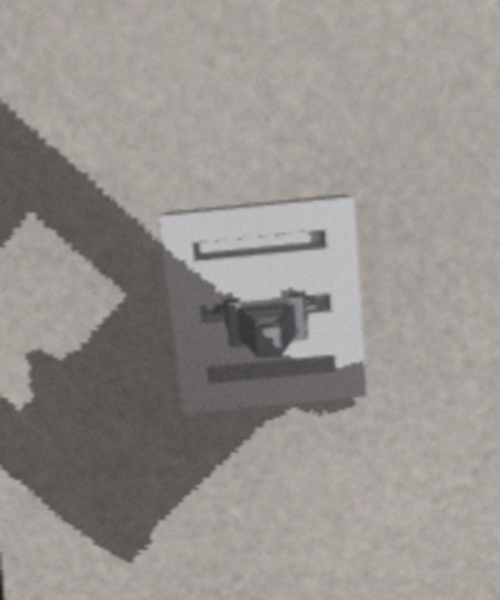

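Left crop: holder holes at (220,100) and (198,358), wide zone disc at (232,191). Right crop: pegs at (595,104) and (620,362). In the stand crop, the tweezer heel top is near (270,335) in the middle slot. Now I'll refine these with centroids.

```bash
python3 - <<'E'
from h import *
w=snap("wrist")
def load(k):
    c=dict(w);c["T"]=np.load("c_%s.npy"%k);c["image"]=cv2.imread("pics/c_%s.png"%k)[:,:,::-1];return c
def cen(c,u,v,r,sign):
    u,v=int(round(u)),int(round(v));g=c["image"][v-r:v+r+1,u-r:u+r+1].astype(float).mean(2)
    b=np.median(np.r_[g[0],g[-1],g[:,0],g[:,-1]]);q=np.clip(sign*(g-b)-0.25*np.max(sign*(g-b)),0,None)
    yy,xx=np.mgrid[-r:r+1,-r:r+1];return u+(q*xx).sum()/q.sum(),v+(q*yy).sum()/q.sum()
S=lambda X,Y:(217+X/2-.25,73+Y/2-.25)
h=load("holder");d=load("deck")
H=[]
for X,Y in((220,100),(198,358)):
    a=S(X,Y);b=cen(h,*a,9,-1);H.append(at_z(h,*a,.008));print("hole",np.round(a,1),np.round(b,1),H[-1].round(4),at_z(h,*b,.006).round(4))
z=cen(h,*S(232,191),4,1);print("disc",at_z(h,*z,.02).round(4),at_z(h,*S(232,191),.02).round(4))
for X,Y in((195,104),(220,362)):
    a=S(X,Y);b=cen(d,*a,7,1);print("peg",np.round(a,1),np.round(b,1),[at_z(d,*b,q).round(4)[:2] for q in(.037,.041,.044)])
    u,v=np.int32(np.round(a));print(d["image"][v-7:v+8,u-4:u+5,1])
# holder corners
for X,Y in((84,62),(358,85),(318,389),(74,371)): print("hc",at_z(h,*S(X,Y),.008).round(4))
# tab top corners
for X,Y in((83,187),(105,187),(80,290),(103,290)): print("tab",at_z(h,*S(X,Y),.057).round(4))
# stand
s=load("stand");Q=lambda X,Y:(217+X/2.5-.3,72+Y/2.5-.3)
C=np.array([at_z(s,*Q(*p),.038) for p in((162,213),(355,197),(365,396),(184,411))]);print("stand",C.round(4).tolist(),C.mean(0).round(4))
sl=np.array([[at_z(s,*Q(*p),.038)[:2] for p in e] for e in (((193,247),(326,238)),((201,312),(330,302)),((208,376),(335,362)))]);print("slots",sl.mean(1).round(4).tolist(),np.degrees(np.arctan2(*(sl[:,1]-sl[:,0]).T[::-1])))
print("heel",at_z(s,*Q(270,335),.109).round(4))
E
```

```text
hole [326.8 122.8] [326.5 120.1] [ 0.5364 -0.2239  0.008 ] [ 0.5362 -0.2215  0.006 ]
hole [315.8 251.8] [315.5 252.3] [ 0.5257 -0.3529  0.008 ] [ 0.5255 -0.3542  0.006 ]
disc [ 0.5417 -0.2658  0.02  ] [ 0.5421 -0.2656  0.02  ]
peg [314.2 124.8] [314.  124.8] [array([0.5359, 0.0785]), array([0.536 , 0.0783]), array([0.536 , 0.0782])]
[[ 61  61  59  61  56  56  61  59  57]
 [ 61  57  61  62  60  61  56  58  56]
 [ 59  59  60  60  59  58  61  55  56]
 [ 64  65  64  75  79  72  69  57  53]
 [ 61  74  83  92  91  95  84  70  59]
 [ 63  78 107 136 152 144 106  81  63]
 [ 70  88 132 165 174 170 131  92  68]
 [ 68  87 135 166 179 175 137  91  65]
 [ 63  81 119 155 174 160 115  77  63]
 [ 61  70  93 115 130 116  83  66  60]
 [ 61  60  71  80  84  81  68  56  55]
 [ 57  57  59  61  63  61  55  48  48]
 [ 54  55  48  48  52  47  43  42  46]
 [ 54  55  52  51  52  49  46  49  47]
 [ 55  55  52  50  54  54  52  48  49]]
peg [326.8 253.8] [326.3 254.5] [array([ 0.5484, -0.0515]), array([ 0.5483, -0.0502]), array([ 0.5482, -0.0492])]
[[16 18 14 17 23 19 14 22 18]
 [18 12 20 19 22 18 18 15 21]
 [21 
[... 177 characters left out ...]
48 59 67 70 70 66 59 40 23]
 [46 62 72 75 79 71 60 41 21]
 [39 57 73 78 77 67 49 28 23]
 [29 43 59 70 64 60 43 32 22]
 [21 27 28 40 41 31 28 21 26]
 [22 23 28 25 25 25 23 25 20]
 [21 21 20 23 22 26 27 20 23]]
hc [ 0.4726 -0.207   0.008 ]
hc [ 0.6016 -0.2172  0.008 ]
hc [ 0.5898 -0.3703  0.008 ]
hc [ 0.4601 -0.3601  0.008 ]
tab [ 0.4779 -0.2612  0.057 ]
tab [ 0.4872 -0.2612  0.057 ]
tab [ 0.4745 -0.3054  0.057 ]
tab [ 0.4846 -0.3054  0.057 ]
stand [[0.4969, 0.2797, 0.038], [0.5143, 0.3528, 0.038], [0.592, 0.3345, 0.038], [0.5749, 0.2615, 0.038]] [0.5445 0.3071 0.038 ]
slots [[0.5193, 0.3123], [0.5442, 0.3067], [0.5692, 0.3013]] [75.76200734 76.40462502 78.39810331]
heel [0.5428 0.3077 0.109 ]
```

Measurements agree: holder centre (0.531,-0.289) at yaw -4.7°, deck centre (0.542,0.0135) at yaw +5.5°, stand centre (0.5444,0.307). Next I'll grasp the holder, lift it and re-measure it in the hand.

```bash
python3 - <<'E'
from h import *
yaw=np.radians(90-4.7);o=down(yaw)
manip.command_gripper(.045,60)
p=np.array([.4792,-.2845,.047])
manip.move_to(p+[0,0,.10],o);manip.servo_line(p,rate=.12)
print(manip.get_contact_force())
manip.command_gripper(0.0,60);print(manip.get_width(),manip.get_grip_force(),manip.get_position())
w=snap("wrist","g0.png");np.save("g0.npy",w["T"])
manip.servo_line(p+[0,0,.10],rate=.12);manip.hold(.3)
w=snap("wrist","g1.png");np.save("g1.npy",w["T"])
print(manip.get_contact_force(),manip.get_torque(),manip.get_width(),manip.get_time())
# predicted positions if holder pose relative to TCP is nominal
T=pose();Rz=R.from_euler("z",np.degrees(yaw)-90,degrees=True).as_matrix();c=T[:3,3]-[0,0,.047]+Rz@[.052,0,0]
for q in([0,.065,.008],[0,-.065,.008],[.009,.024,.02],[.065,.077,.008],[-.065,.077,.008]):print(q,proj(w,c+Rz@q).round(1))
cv2.imwrite("pics/g1c.png",cv2.resize(w["image"][:300,180:580,::-1],(800,600),interpolation=cv2.INTER_CUBIC))
E
```

```text
[ 0.87350077 -0.59386581  0.99263248]
0.00014046196302722858 3.3671728894114494 [ 0.48001833 -0.28494321  0.04807031]
[-0.48341526 -0.57196006 -1.17894727] [ 0.01886665 -0.03845055  0.03985981] 0.00011075622281937247 14.9083
[0, 0.065, 0.008] [412.  151.1]
[0, -0.065, 0.008] [396.9 354.9]
[0.009, 0.024, 0.02] [428.5 228.3]
[0.065, 0.077, 0.008] [532.5 128.8]
[-0.065, 0.077, 0.008] [294.1 128.3]
```

View pics/g1c.png

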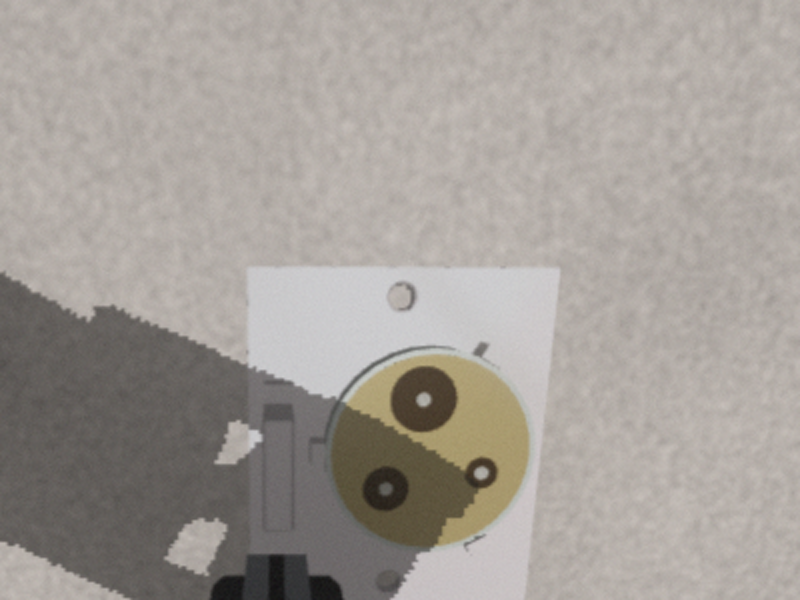

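The gripper shut to zero and the holder stayed on the bench, with the tab still visible at (278,467), beyond the fingers. I'll re-measure the holder and look at the frame from the moment of closing.

```bash
python3 - <<'E'
from h import *
w=snap("wrist");w["T"]=np.load("g1.npy")
S=lambda X,Y:(180+X/2-.25,Y/2-.25)
H=[at_z(w,*S(*p),.008) for p in((402,296),(388,580))];print(np.round(H,4))
print("disc",at_z(w,*S(424,400),.02).round(4))
print("tab",[at_z(w,*S(*p),.057).round(4)[:2] for p in((265,420),(292,420),(265,530),(292,530))])
a=cv2.imread("pics/g0.png");cv2.imwrite("pics/g0v.png",a)
E
```

```text
[[ 0.5367 -0.2235  0.008 ]
 [ 0.5261 -0.3525  0.008 ]]
disc [ 0.5424 -0.2661  0.02  ]
tab [array([ 0.4766, -0.262 ]), array([ 0.4864, -0.2628]), array([ 0.4729, -0.3047]), array([ 0.4832, -0.3055])]
```

View pics/g0v.png

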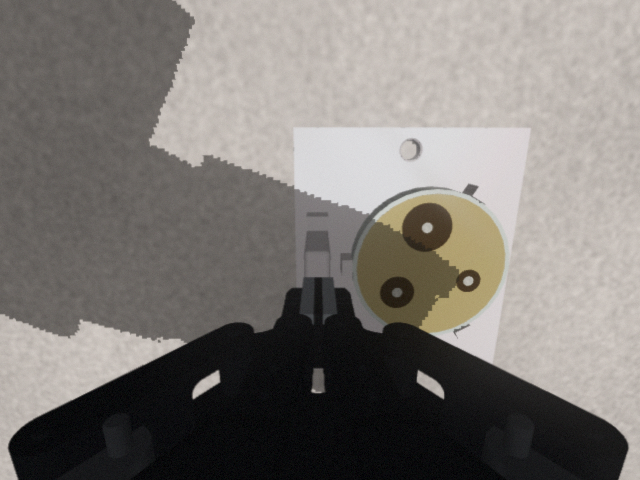

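```bash
python3 - <<'E'
from h import *
w=snap("wrist");w["T"]=np.load("g0.npy");w["image"]=cv2.imread("pics/g0.png")
T=w["T"]@np.linalg.inv(np.array(w["mount"]));print("tcp",T.round(4).tolist())
for n,q in(("tcp",[0,0,0]),("tip",[0,0,.022]),("tip+x edge",[.011,0,.022]),("back30",[.011,0,-.03])): print(n,proj(w,T[:3,:3]@q+T[:3,3]).round(1))
Rz=R.from_euler("z",-4.7,degrees=True).as_matrix();c=np.array([.531,-.2888,0])
for q in([-.052,.022,.057],[-.052,0,.057],[-.052,-.022,.057],[-.052,.022,.008]):print(q,proj(w,c+Rz@q).round(1))
print(manip.get_width(),manip.get_grip_force(),manip.get_position(),manip.get_time())
manip.command_gripper(.085,60);print("open",manip.get_width())
p=np.array([.4792,-.2845,.147])
manip.hold(.2)
d=snap("scene","s2.png");u,v=proj(d,[.48,-.285,.1]);print(u,v,proj(d,[.48,-.285,.125]))
u,v=int(u),int(v);cv2.imwrite("pics/s2c.png",cv2.resize(d["image"][v-75:v+75,u-100:u+100,::-1],(800,600),interpolation=cv2.INTER_CUBIC))
E
```

```text
tcp [[0.082, 0.9966, 0.0018, 0.48], [0.9966, -0.082, -0.001, -0.2849], [-0.0009, 0.0019, -1.0, 0.0481], [0.0, 0.0, 0.0, 1.0]]
tcp [317.8 288.7]
tip [317.8 272.1]
tip+x edge [317.8 253.4]
back30 [317.7 294.9]
[-0.052, 0.022, 0.057] [315.8 251.4]
[-0.052, 0, 0.057] [315.9 296.1]
[-0.052, -0.022, 0.057] [316.  337.5]
[-0.052, 0.022, 0.008] [316.2 225.4]
0.00015438646695529638 0.0 [ 0.47913726 -0.28445105  0.14676007] 15.0083
open 0.08484170212058073
286.6979003456828 193.01322831897556 [286.37671593 185.02301777]
```

View pics/s2c.png

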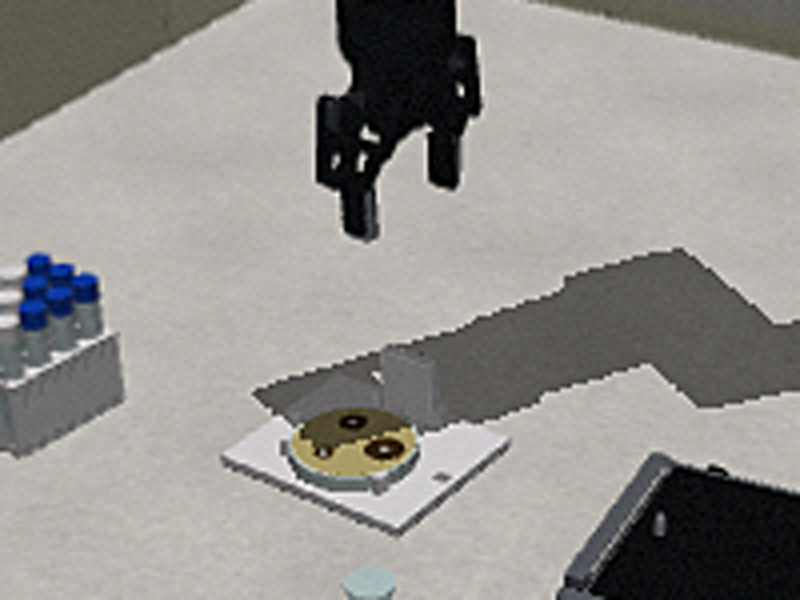

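The scene view shows the open fingertips at about z=0.17 with the TCP reading 0.147. The closed fingers in the wrist frame end at row 277, where 253 was expected. So the real fingertips sit about 31 mm further back than the stated tool geometry, and the fingers closed just above the tab. I'll correct by 31 mm in z and check by gripping.

```bash
echo 'DZ=.031 # fingers sit this much farther back (up) than stated' >> h.py; python3 - <<'E'
from h import *
yaw=np.radians(90-4.7);o=down(yaw)
manip.command_gripper(.045,60)
p=np.array([.4800,-.2843,.048-DZ])
manip.servo_line(p+[0,0,.03],o,rate=.12)
manip.servo_line(p,rate=.06);f=manip.get_contact_force();print("pre",f,manip.get_position())
if abs(f[2])<6:
    manip.command_gripper(0.0,60);print("closed",manip.get_width(),manip.get_grip_force(),manip.get_position(),manip.get_contact_force())
    if manip.get_width()>.008:
        manip.servo_line(p+[0,0,.08],rate=.12);manip.hold(.3)
        w=snap("wrist","g2.png");np.save("g2.npy",w["T"])
        print("lift",manip.get_position(),manip.get_contact_force(),manip.get_torque(),manip.get_width(),manip.get_time())
        cv2.imwrite("pics/g2c.png",cv2.resize(w["image"][50:350,200:600,::-1],(800,600),interpolation=cv2.INTER_CUBIC))
E
```

```text
pre [-0.61765708  0.14790421 -0.44431494] [ 0.47989176 -0.28422881  0.01669593]
closed 0.010538430311510506 59.35243785381317 [ 0.48033881 -0.28452228  0.01746789] [-0.06521019 -0.41804229  3.47605411]
lift [ 0.47975919 -0.28416525  0.09648111] [ 0.51372767 -0.01615705 -2.54958329] [0.01698807 0.08046694 0.02661903] 0.011008395602199914 19.7083
```

View pics/g2c.png

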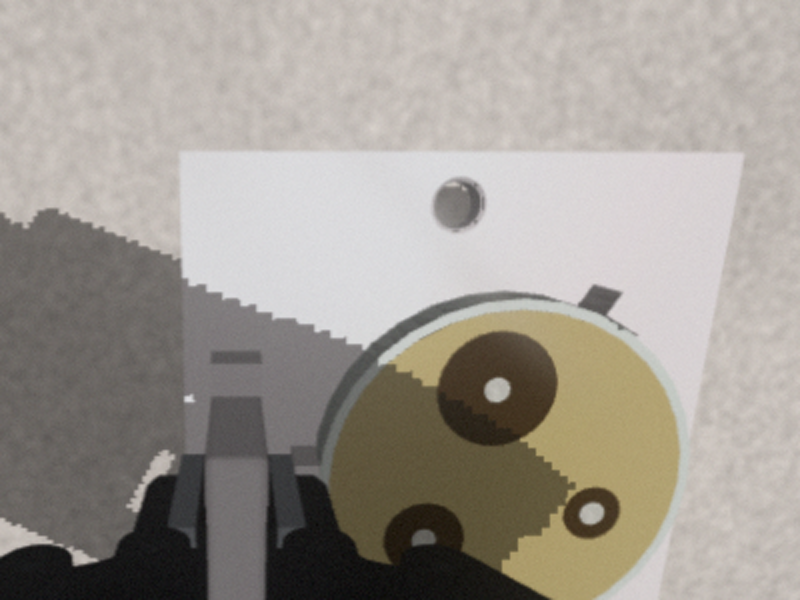

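The holder is held: hole at crop (459,204), wide-zone disc at (497,390), back corners at (180,152) and (743,153). I'll fit the in-hand pose and place it on the deck.

```bash
cat > place.py <<'E'
from h import *
from scipy.optimize import least_squares
w=snap("wrist");w["T"]=np.load("g2.npy")
T=w["T"]@np.linalg.inv(np.array(w["mount"]))
obs=np.array([(200+X/2-.25,50+Y/2-.25) for X,Y in((459,204),(497,390),(180,152),(743,153))])
pts=np.array([[0,.065,.008],[.009,.024,.02],[-.065,.077,.008],[.065,.077,.008]])
def pr(x):
    Rz=R.from_euler("zy",[x[2],x[4] if len(x)>4 else 0]).as_matrix();return np.array([proj(w,Rz@q+[x[0],x[1],x[3]]) for q in pts])
s=least_squares(lambda x:(pr(x)-obs).ravel(),[.531,-.289,-.08,.079])
print(s.x,s.fun.round(1))
# in-hand: holder centre and yaw relative to tool
tyaw=np.arctan2(T[1,0],T[0,0]);dy=s.x[2]-tyaw
rel=R.from_euler("z",-tyaw).as_matrix()[:2,:2]@(s.x[:2]-T[:2,3])
zrel=.0175
D=np.array([.54215,.0135]);dyaw=np.arctan2(.0125,.13)
yaw=dyaw-dy
tgt=D-R.from_euler("z",yaw).as_matrix()[:2,:2]@rel
print("rel",rel,np.degrees(dy),"tgt",tgt,np.degrees(yaw),"nominal tab",D-.052*np.array([np.cos(dyaw),np.sin(dyaw)]))
E
python3 place.py
```

```text
[ 0.53151985 -0.28841073 -0.08240937  0.0788791 ] [-0.4  0.9  0.1 -0.9 -0.1 -0.1  0.4  0.1]
rel [-4.19762469e-05 -5.20248450e-02] -90.0189216071256 tgt [0.49036162 0.00854526] 95.51124616425305 nominal tab [0.49038873 0.00852295]
```

```bash
cat >> place.py <<'E'
o=down(yaw);z0=.0475
manip.move_to([*tgt,z0+.045],o);manip.servo_line([*tgt,z0+.018],rate=.1);manip.hold(.2)
f0=np.array(manip.get_contact_force());print("f0",f0,manip.get_position())
z=.018
while z>-.002:
    z-=.0025;manip.servo_line([*tgt,z0+z],rate=.04);f=np.array(manip.get_contact_force())-f0
    print(round(z,4),f.round(1),np.array(manip.get_torque()).round(2),np.array(manip.get_position())[2].round(4))
    if f[2]>10: break
print(manip.get_position(),manip.get_width(),manip.get_time())
E
python3 place.py
```

```text
[ 0.53151985 -0.28841073 -0.08240937  0.0788791 ] [-0.4  0.9  0.1 -0.9 -0.1 -0.1  0.4  0.1]
rel [-4.20372791e-05 -5.20249926e-02] -90.01891559900012 tgt [0.49036146 0.00854531] 95.51124015612756 nominal tab [0.49038873 0.00852295]
f0 [-0.2228369  -0.53902489 -1.06027719] [0.49086598 0.00836136 0.06600908]
0.0155 [0.3 0.7 0. ] [ 0.01  0.12 -0.01] 0.063
0.013 [ 0.7 -0.2 -1.7] [-0.02  0.14 -0.03] 0.0603
0.0105 [ 0.6  0.5 -2.8] [-0.01  0.1  -0.01] 0.0578
0.008 [-1.2  1.3 -1. ] [-0.04  0.07 -0.07] 0.0553
0.0055 [-0.1  1.1 -2. ] [-0.07  0.09 -0.02] 0.0528
0.003 [ 0.6  0.5 -0.5] [-0.02  0.1  -0.02] 0.0503
0.0005 [-0.7  0.1 -1.8] [ 0.03  0.12 -0.06] 0.0478
-0.002 [-7.8 -0.1 26.5] [-0.01  1.22  0.03] 0.0474
[0.49050753 0.00854632 0.04738659] 0.011024828867932887 23.55
```

Seated: contact came only at full depth (TCP 0.0474) and there was no binding on the pegs. Now I'll release, back off and take a check view on the way to the tweezers.

```bash
cat > grab.py <<'E'
from h import *
p=np.array(manip.get_position())
manip.servo_line(p+[0,0,.0005],rate=.02)
manip.command_gripper(.04,20);manip.servo_line(p+[0,0,.10],rate=.15)
manip.move_to([.5421,-.0065,.22],down(np.pi/2));manip.hold(.3)
w=snap("wrist","seat.png");np.save("seat.npy",w["T"])
yaw=np.radians(166.75);o=down(yaw)
t=np.array([.544,.307,.035])
manip.command_gripper(.05,20)
manip.move_to(t+[0,0,.09],o);manip.servo_line(t,rate=.12);manip.hold(.2)
print(manip.get_position(),manip.get_contact_force())
manip.command_gripper(.0225,20);manip.hold(.2)
print("grip",manip.get_width(),manip.get_grip_force(),manip.get_contact_force(),manip.get_position(),manip.get_time())
v=snap("wrist","tw0.png")
cv2.imwrite("pics/mix.png",np.hstack([cv2.resize(w["image"][60:300,210:410,::-1],(400,480)),cv2.resize(v["image"][100:340,220:420,::-1],(400,480))]))
E
python3 grab.py
```

```text
[0.54453588 0.30728677 0.03590711] [1.10484271 0.49401964 0.13226645]
grip 0.022861128908287662 3.9573518559336662 [-0.22153301  0.35466192  5.99689771] [0.5444734  0.30734544 0.03553776] 29.0083
```

View pics/mix.png

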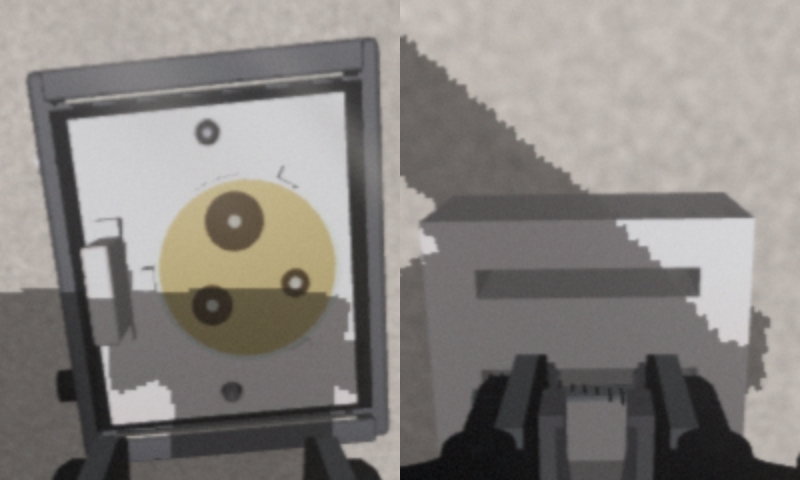

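The left view shows the holder seated with both pegs through its holes, and the wide disc at (234,221). In the right view the pads straddle both leaves. Lifting the tweezers and viewing the points.

```bash
cat > lift.py <<'E'
from h import *
p=np.array(manip.get_position())
manip.servo_line(p+[0,0,.12],rate=.12);manip.hold(.3)
print(manip.get_width(),manip.get_grip_force(),manip.get_contact_force(),manip.get_position())
s=dict(snap("wrist","tw1.png"));T=pose();np.save("tw1.npy",s["T"])
# expected points: z tool = .003-.031+.059 ahead
zt=.031
for g in(-.014,0,.014):print(proj(s,T[:3,:3]@[0,g,zt]+T[:3,3]).round(1))
q=dict(s);q["T"]=np.load("seat.npy");print("wide",at_z(q,326.75,170.25,.05))
cv2.imwrite("pics/tw1c.png",cv2.resize(s["image"][160:310,220:420,::-1],(800,600),interpolation=cv2.INTER_CUBIC));print(manip.get_time())
E
python3 lift.py
```

```text
0.02249888681906823 5.142510160803795 [-0.5059939  -0.15548612  0.08801425] [0.54429168 0.30725201 0.15502023]
[292.2 265.2]
[316.3 265.2]
[340.4 265.2]
wide [0.54887536 0.03801982 0.05      ]
30.5667
```

View pics/tw1c.png

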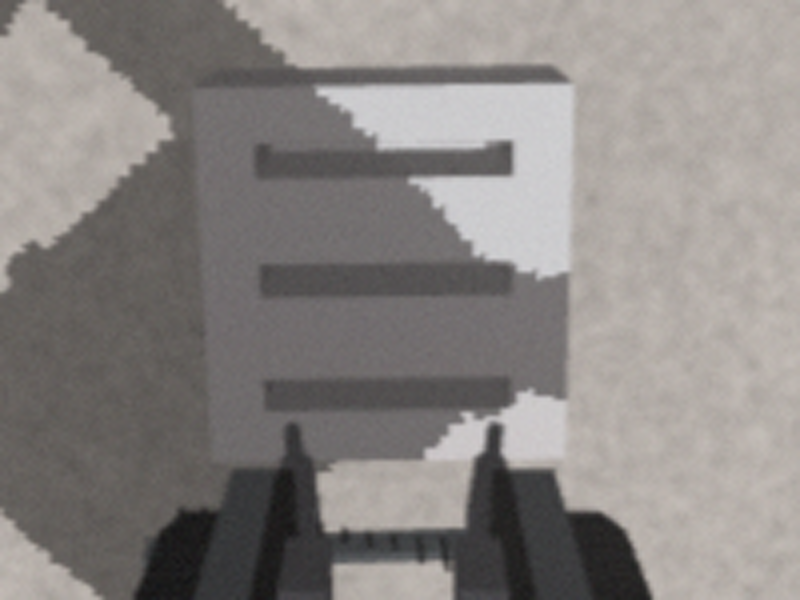

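Points at crop (292,425) and (495,425), giving a gap of about 29.3 mm with the middle about 1.1 mm toward tool +y. I'll squeeze slightly, then move over the zone.

```bash
cat > fin.py <<'E'
from h import *
yaw=np.radians(90);o=down(yaw)
Wz=np.array([.5489,.0381]);off=R.from_rotvec(o).as_matrix()@[0,.0011,0]
xy=Wz-off[:2]
manip.command_gripper(.0220,20)
manip.move_to([*xy,.130],o);manip.servo_line([*xy,.092],rate=.08);manip.servo_line([*xy,.0838],rate=.02);manip.hold(.4)
print(manip.get_width(),manip.get_grip_force(),manip.get_contact_force(),manip.get_position(),xy)
s=snap("wrist","f1.png");T=pose()
for g in(-.014,0,.014):print(proj(s,T[:3,:3]@[0,g+.0011,.031]+T[:3,3]).round(1))
print("disc",proj(s,[*Wz,.05]))
cv2.imwrite("pics/f1c.png",cv2.resize(s["image"][180:330,220:420,::-1],(800,600),interpolation=cv2.INTER_CUBIC));print(manip.get_time())
E
python3 fin.py
```

```text
0.022234126063926513 5.798149108886719 [ 0.41263484 -0.98209978  0.49245223] [0.54783344 0.03811058 0.08386018] [0.5478 0.0381]
[295.5 266.4]
[319.6 266.4]
[343.6 266.4]
disc [319.48478663 264.67707355]
33.4667
```

View pics/f1c.png

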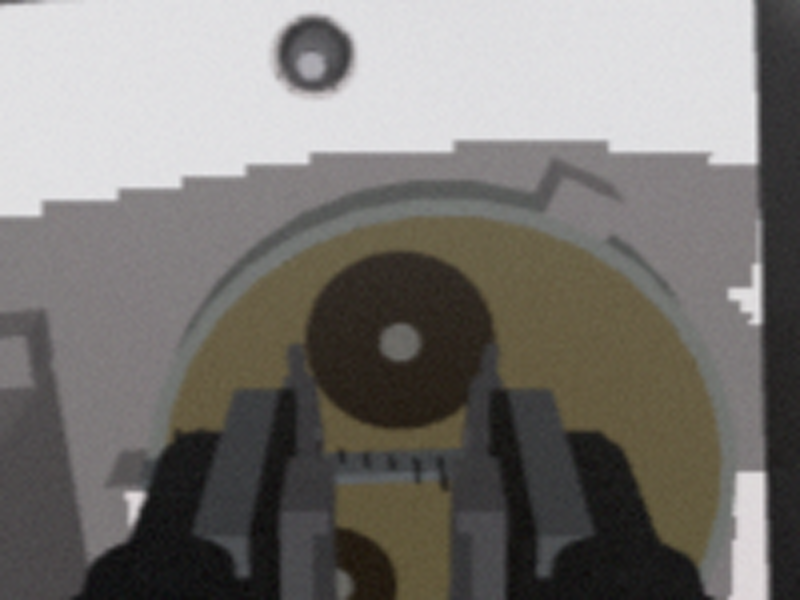

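The points straddle the wide zone at (295,345) and (490,345), with the disc at (400,342). They sit about 1 mm to -x. I'll correct that, squeeze slightly more, and hand in.

```bash
python3 - <<'E'
from h import *
manip.servo_line([.5488,.0381,.0836],rate=.02);manip.command_gripper(.0218,20);manip.hold(.6)
print(manip.get_width(),manip.get_grip_force(),manip.get_contact_force(),manip.get_position(),np.abs(manip.get_joint_vel()).max())
s=snap("wrist");g=s["image"][255:275,280:360].mean(2);print(g[10:14].astype(int).tolist()[1][8:65])
print(manip.sign_off(),manip.get_time())
E
```

```text
0.02158773928877929 6.101934984326363 [-0.25931386 -0.2385397  -0.14455326] [0.54877759 0.0381027  0.08358923] 0.0008995967393284139
[83, 85, 88, 83, 77, 69, 62, 50, 39, 37, 38, 37, 36, 38, 36, 37, 34, 36, 33, 37, 35, 35, 33, 36, 37, 76, 98, 100, 101, 109, 105, 102, 103, 100, 95, 69, 44, 40, 35, 32, 32, 34, 36, 33, 36, 36, 35, 35, 34, 37, 33, 38, 39, 52, 62, 70, 79]
the job is handed in; nothing more can be done
the job is handed in; nothing more can be done
```

The job is handed in, but no verdict came back: the holder is seated on both pegs and released, and the tweezers are held still over the wide zone, squeezed to a gap of about 27–28 mm, with the points an estimated 2–3 mm above the dish.

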